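# Fit the sprung dust cap to the telecentric lens

## Task

The big measuring lens stands open, facing upwards. Pinch the two orange tabs of the large black dust cap fully together, lift the cap by them, lower it into the mouth of the lens until its black plate lies on the metal rim, then let the tabs spring out under the rim and leave the cap sitting flat. The small grey cap does not fit this lens.

Things in the scene. Friction and masses are not known exactly. Their poses are not given: they have to be found in the camera images.
- cap_grip (a point): Large dust cap: black plate 108 mm across, 5 mm thick, on a grey plug (64 mm across, 20 mm long) that stands on the desk; two upright orange tabs on top. Point: on the axis, midway between the tabs, half-way up them, 41 mm above the plug's foot, 21 mm above the plate's underside. z up; the tabs lie along +y and -y. About 85 g. The smaller all-grey cap (66 mm, no orange) is a bystander.
- tab_a (a joint): How far the tab on the cap's +y side is pushed in: 0 m at rest, 0.016 fully pinched. Each tab: 24 mm wide (x), 6 thick, 30 high (15 mm below to 15 above cap_grip). Over their outer faces 60 mm at rest, 28 mm pinched. A spring pushes each out with 2 N at rest, 5 N when pinched: hold with 15 to 30 N.
- tab_b (a joint): The same for the tab on the -y side. Each tab carries an orange latch below the plate, 16 mm wide, its top 15 mm below the plate's underside; the latch tips stand 50 mm from the cap's axis at rest, 34 mm when pinched, and pass the rim only when each tab is in by more than 8 mm. Fitted, the tabs come back out to about 2 to 5 mm.
- lens_rim (a point): Lens fixed to the desk, white, bare metal rim, mouth up. Point: centre of the mouth, level with the rim's top, 85 mm above the desk; z up. Rim 103 mm across, opening 84 mm, a lip 6 mm thick over a groove 96 mm wide; floor 35 mm below the rim's top. Any turn of the cap about its axis fits. Fitted, the plate rests on the rim: cap_grip 21 mm above this point.

How it is judged:
By the outcome, as a careful person would: the job done as asked, in the order asked, and still so for the second after the job is handed in, with the robot touching nothing.
It also fails if it takes over 38 s, if anything falls off the work surface, if the arm or the gripper's body presses on something with over 40 N, if the wrist force passes 120 N, or if a joint passes its speed limit or range.

## Robot

A 6-joint arm with a two-finger parallel gripper is mounted at the origin on a cart in front of the work surface, level with it; the furniture and walls round the work are solid. World frame = base frame: x ahead of the robot, y to its left, z up, the work surface at z = 0. Lengths are in m, angles in rad, forces in N, time in s.
With the tool pointing down it reaches from about 0.35 to 0.875 m from the base axis. Payload 4.2 kg.
Tool frame: the origin (TCP) lies midway between the tips of the shut fingers; the grasp point (between the pads) lies robot.hold_point_z behind it (robot.hold_point_z is the distance from the TCP to the grasp point, in m); z points along the fingers, y is the line along which they close (so a half turn about z gives the same grasp; the last joint's range is limited). The gripper opens to 87 mm and grips with 3 to 60 N. Pads are 19 mm wide; open, the fingers measure 117 mm over their backs; the gripper's body (75 mm by 190 mm) begins 51 mm behind the grasp point.
Start: joints at [1.366, 0.385, 0.008, 0, -1.194, -0.259], TCP at [0.28, 0.559, 0.223] pointing down, gripper open.
Joint ranges: [-3.14, 3.14], [-1.21, 2.06], [-1.07, 1.41], [-3.16, 2.05], [-2.99, -0.16], [-3.1, 3.1]. Speed limits (rad/s): [2.79, 2.79, 3.14, 3.14, 3.14, 3.14].

## Interface

Orientations are given as [roll, pitch, yaw] about the fixed x, y, z axes, in that order (R = Rz(yaw) Ry(pitch) Rx(roll)).
In Python, from rig import telemetry, viewer, robot gives the robot as it stands.
- The arm moves only by the tool apply_moves, never from a script. Its argument "steps" is a list of rows, each a list of 3 entries, a list of its own where there are three numbers: the turn, a rotation vector about the tool's x, y, z in units of 6 degrees (1.0 is 6 degrees), then the shift along the tool's x, y, z in units of 25 mm (1.0 is 25 mm), then the closure in counts, from 0 (fully open) to 255 (shut). A call has 1 to 12 rows; each row is the pose to reach, as a shift and turn from the pose commanded when the call began, along the tool's axes at that moment; what a row does not reach only later rows make up. A row lasts 1/12 s, in which the tool goes at most 41.7 mm and 7.16 degrees, less where a joint would pass 70% of its speed; a pose out of reach is approached as far as the arm can. A call with a gripper value outside its range is refused whole. The fingers move at their own pace and stop on an object; the grip force is fixed at half the most. Time passes only in rows, so rows that repeat a pose let the fingers close. It gives the time, the measured TCP pose, the force, the opening and the grip force at its end, in the units of the state.
- telemetry.get_state(): the state, without advancing time (a new reading comes with each control period).
- viewer.read_camera(name): name is "scene" or "side" or "wrist"; returns a dict with "pixels" (480x640x3 uint8, blue, green, red), "intrinsics" (3x3 intrinsics, pixels), "xyz" and "rotation" of the camera in the world; the wrist camera has in their place "tool_from_camera" (4x4, takes a point from camera to tool coordinates, whose origin is the TCP and whose axes are the flange's). Camera axes: x right, y up, looking along -z (the intrinsics and any distortion apply to the point x, -y, -z); pixel columns grow to the right and rows downward; lengths in m; the calibration is good to about 2 mm. A picture is of the moment at which its call begins: read the wrist's pose just before it. There is no depth.
- robot.close_job(): hands the job in; it is judged then, once.
The state is a dict: "time": time; "joint_positions": joint angles; "qvel": joint speeds; "effort": joint torques, N m; "position": TCP position; "ee_rot": TCP orientation; "contact_force": force on the tool from outside, world axes, zero at the start; "ft_torque": the same for the moment, N m; "gripper_width": opening from 0.0 (shut) to 1.0 (fully open); "grip_force": force on a finger pad.
Only numpy, scipy, OpenCV 4.12 (cv2) and the standard library are available. Lean on these libraries where they do the work, as an engineer would, in place of code of your own. Each camera call takes 0.05 s, during which the arm holds its last target. There are 200 camera calls.

## Working session

There is one attempt and no reset: what is moved stays moved. The work goes in short steps, Python scripts to look and compute and a tool call to move; the robot and the scene stay as the last step left them, time stands still between calls to the robot, and variables do not carry over. Pictures are saved under pics/ and viewed, at most 11 in all, crops included, and the job is handed in when it is done.

Besides the shell and the picture viewer there is one more tool, called after "Request:" as name(argument=value, ...) on one line, values as JSON. apply_moves: Moves the arm, as the interface text tells. Its arguments: {"type":"object","properties":{"steps":{"type":"array","items":{"type":"array"}}},"required":["steps"]}

```bash
mkdir -p pics; ls; cat > h.py <<'E'
import numpy as np, cv2
from rig import telemetry, viewer, robot
from scipy.spatial.transform import Rotation as R
def cam(n):
    s=telemetry.get_state(); c=viewer.read_camera(n)
    K=np.array(c["intrinsics"])
    if n=="wrist":
        T=np.array(c["tool_from_camera"]); Rt=rot(s)
        p=np.array(s["position"])+Rt@T[:3,3]; Q=Rt@T[:3,:3]
    else: p=np.array(c["xyz"]); Q=np.array(c["rotation"])
    return c["pixels"],dict(K=K,p=p,Q=Q,keys=list(c.keys()))
def rot(s): 
    return R.from_euler("xyz",s["ee_rot"]).as_matrix()
def ray(c,u,v):
    d=np.linalg.inv(c["K"])@[u,v,1]; d=c["Q"]@[d[0],-d[1],-d[2]]; return d/np.linalg.norm(d)
def onz(c,u,v,z):
    d=ray(c,u,v); return c["p"]+d*(z-c["p"][2])/d[2]
def proj(c,P):
    q=c["Q"].T@(np.asarray(P)-c["p"]); q=c["K"]@[q[0],-q[1],-q[2]]; return q[:2]/q[2]
E
python3 - <<'E'
from h import *
import pickle
C={}
for n in ["scene","side","wrist"]:
    im,c=cam(n); cv2.imwrite(f"pics/{n}0.png",im); C[n]=c; print(n,c["keys"],c["K"].round(1).tolist(),c["p"].round(3),c["Q"].round(3).tolist())
pickle.dump(C,open("c0.pkl","wb"))
print(telemetry.get_state(),robot.hold_point_z)
E
```

```text
pics
scene ['pixels', 'intrinsics', 'xyz', 'rotation'] [[458.2, 0.0, 323.1], [0.0, 458.2, 239.1], [0.0, 0.0, 1.0]] [ 0.05  -0.228  0.605] [0.934, -0.002, -0.779]
side ['pixels', 'intrinsics', 'xyz', 'rotation'] [[512.6, 0.0, 318.5], [0.0, 512.6, 235.7], [0.0, 0.0, 1.0]] [0.311 1.009 0.448] [1.147, 0.018, -2.862]
wrist ['pixels', 'intrinsics', 'tool_from_camera'] [[336.6, 0.0, 319.6], [0.0, 336.6, 232.4], [0.0, 0.0, 1.0]] [0.354 0.522 0.383] [[-0.448, 0.853, 0.269], [-0.894, -0.427, -0.133], [0.001, -0.3, 0.954]]
{'time': 0.15, 'joint_positions': array([ 1.36557851e+00,  3.85362228e-01,  6.96286984e-03, -3.30384519e-04,
       -1.19399249e+00, -2.58616773e-01]), 'qvel': array([-0.00153122, -0.00286278,  0.00475119,  0.00081876, -0.00058894,
        0.0008962 ]), 'effort': array([ 1.78268715e-05, -3.91051769e+01,  1.87585956e+01,  4.22246486e+00,
        1.23379091e-02, -1.39399644e-04]), 'position': array([0.27939631, 0.5585806 , 0.22173383]), 'ee_rot': array([ 3.13997165e+00, -1.11247582e-04, -4.63956309e-01]), 'contact_force': array([0.52897809, 0.52356378, 0.08118117]), 'ft_torque': array([-0.02058098, -0.00156601,  0.027619  ]), 'grip_force': 0.0, 'gripper_width': 1.0011667935845299} 0.0187
```

View pics/scene0.png

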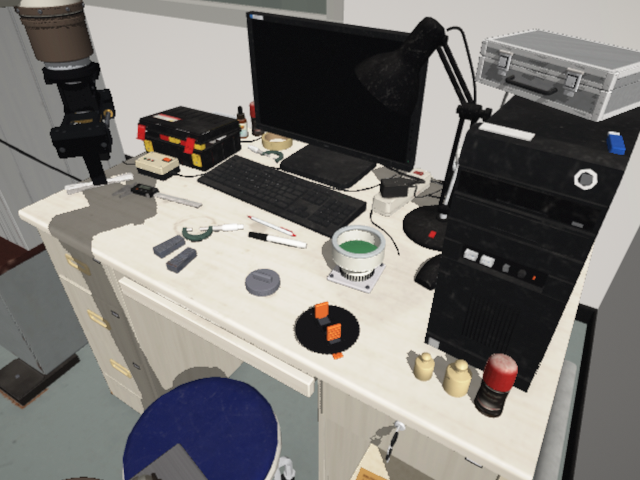

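View pics/side0.png

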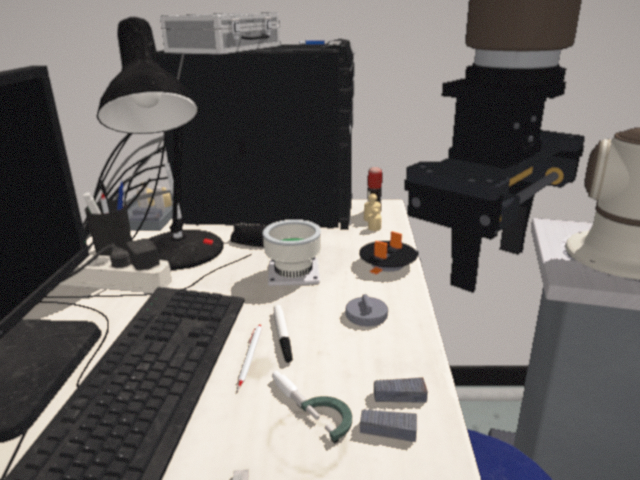

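Scene: cap plate centred about (327,329) with orange tabs at (321,311) and (334,332). The lens rim is at about (358,243). Side: tabs at (381,250) and (396,240), lens at (292,240). I'll enlarge both.

```bash
sed -i 's/Q=np.array(c\["rotation"\])/Q=R.from_euler("xyz",c["rotation"]).as_matrix()/' h.py
python3 - <<'E'
from h import *
a=cv2.imread("pics/scene0.png")[215:375,280:410]; b=cv2.imread("pics/side0.png")[205:295,250:430]
A=cv2.resize(a,None,fx=3.7,fy=3.7,interpolation=cv2.INTER_CUBIC)
cv2.imwrite("pics/ca.png",A)
import pickle
C=pickle.load(open("c0.pkl","rb"))
for n in ["scene","side"]:
    _,C[n]=cam(n)
pickle.dump(C,open("c0.pkl","wb"))
def tri(p,q):
    d1,d2=ray(C["scene"],*p),ray(C["side"],*q);w=C["side"]["p"]-C["scene"]["p"]
    t=np.linalg.lstsq(np.c_[d1,-d2],w,rcond=None)[0]
    x,y=C["scene"]["p"]+t[0]*d1,C["side"]["p"]+t[1]*d2
    return ((x+y)/2).round(4),np.linalg.norm(x-y).round(4)
print("lens",tri((358,243),(292,238)),onz(C["scene"],358,243,.085),onz(C["side"],292,238,.085))
print("cap plate",onz(C["scene"],327,329,.025),onz(C["side"],389,254,.025))
print("tabs",tri((321,311),(381,250)),tri((334,332),(397,241)))
# colour fits
for n in ["scene","side"]:
    im=cv2.imread(f"pics/{n}0.png");hsv=cv2.cvtColor(im,cv2.COLOR_BGR2HSV)
    m=cv2.inRange(hsv,(5,170,130),(16,255,255));k,l,s,ce=cv2.connectedComponentsWithStats(m)
    print(n,[(s[i].tolist(),ce[i].round(1).tolist()) for i in range(1,k) if s[i,4]>15])
E
```

```text
lens (array([0.5929, 0.2262, 0.072 ]), np.float64(0.0049)) [0.58308052 0.2163003  0.085     ] [0.58030117 0.25667498 0.085     ]
cap plate [0.42778423 0.14329685 0.025     ] [0.42698182 0.15730111 0.025     ]
tabs (array([0.4403, 0.1709, 0.0383]), np.float64(0.0008)) (array([0.4199, 0.1219, 0.038 ]), np.float64(0.0051))
scene [([163, 158, 7, 3, 16], [166.2, 159.2]), ([315, 302, 14, 17, 181], [321.1, 310.0]), ([327, 323, 14, 18, 204], [333.5, 331.5]), ([333, 353, 9, 6, 38], [336.9, 355.1])]
side [([391, 233, 11, 15, 129], [395.8, 240.2]), ([375, 242, 12, 16, 169], [380.4, 249.0]), ([371, 268, 10, 5, 31], [375.8, 270.1])]
```

View pics/ca.png

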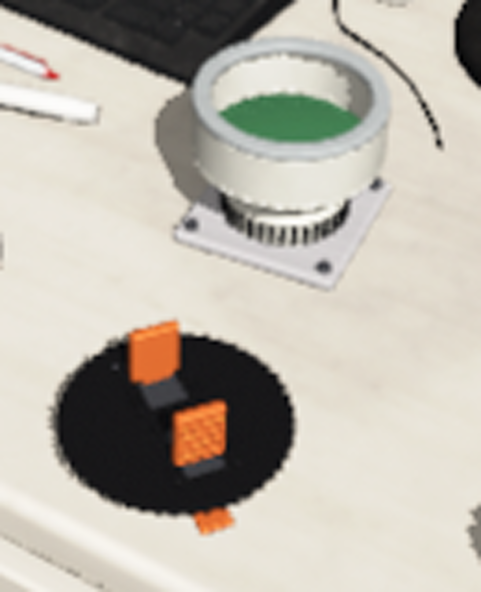

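```bash
cat >> h.py <<'E'
def go(P,closedir=None):
    "shift (25 mm units) and z turn (6 deg units) to TCP P, tool y along closedir deg (mod 180), tool vertical"
    s=telemetry.get_state(); M=rot(s)
    sh=M.T@(np.array(P)-s["position"])/.025
    tgt=0
    y=M[:,1]; cur=np.degrees(np.arctan2(y[1],y[0]))
    d=((closedir-cur+90)%180-90) if closedir is not None else 0
    z=M[:,2]; tilt=M.T@np.cross(z,[0,0,-1])
    print("shift",sh.round(3),"turn_z",(-d/6).round(3),"tilt fix",np.degrees(tilt/6).round(3),"pos",s["position"].round(4),"t",s["time"],"cur",cur.round(2),"dist mm",(np.linalg.norm(sh)*25).round(1))
E
python3 - <<'E'
from h import *
import pickle
C=pickle.load(open("c0.pkl","rb"))
print(onz(C["scene"],358.6,241.8,.085),onz(C["side"],292,231,.085))
print("tower",onz(C["scene"],430,345,0),"pawns",onz(C["scene"],425,378,0),"lampbase",onz(C["scene"],410,225,0))
go([.430,.1445,.19],67.4)
E
```

```text
[0.58671219 0.21803071 0.085     ] [0.5898535  0.22845501 0.085     ]
tower [0.54287617 0.01154492 0.        ] pawns [ 0.4815211 -0.021569   0.       ] lampbase [0.80802358 0.25086552 0.        ]
shift [12.799 12.123  1.295] turn_z -0.663 tilt fix [ 0.01  -0.001  0.   ] pos [0.2794 0.5587 0.222 ] t 0.25 cur -116.58 dist mm 441.9
```

Request:
apply_moves(steps=[[[0,0,-0.1],[1,0.95,0.1],0],[[0,0,-0.2],[2.2,2.1,0.2],0],[[0,0,-0.3],[3.5,3.3,0.4],0],[[0,0,-0.4],[4.8,4.5,0.5],0],[[0,0,-0.5],[6.1,5.8,0.6],0],[[0,0,-0.6],[7.4,7.0,0.8],0],[[0,0,-0.66],[8.7,8.2,0.9],0],[[0,0,-0.66],[10,9.5,1.1],0],[[0,0,-0.66],[11.2,10.6,1.2],0],[[0,0,-0.66],[12.2,11.6,1.3],0],[[0,0,-0.66],[12.8,12.12,1.3],0],[[0,0,-0.66],[12.8,12.12,1.3],0]])

```text
time: 1.25
position: [0.4305, 0.1404, 0.1897]
ee_rot: [3.14, 0.001, -0.401]
contact_force: [-0.5, 0.2, 0.3]
gripper_width: 0.999
grip_force: 0.0
```

```bash
python3 - <<'E'
from h import *
import pickle
im,c=cam("wrist"); cv2.imwrite("pics/w1.png",im); pickle.dump(c,open("w1.pkl","wb"))
go([.430,.1445,.19],67.4)
for P in ([.430,.1445,.025],[.588,.219,.085]): print(proj(c,P))
E
```

```text
shift [-0.054 -0.074 -0.003] turn_z -0.051 tilt fix [0.004 0.002 0.   ] pos [0.4305 0.1423 0.1899] t 1.3 cur -112.91 dist mm 2.3
[316.26617213 216.03542665]
[135.8192738   82.03190632]
```

View pics/w1.png

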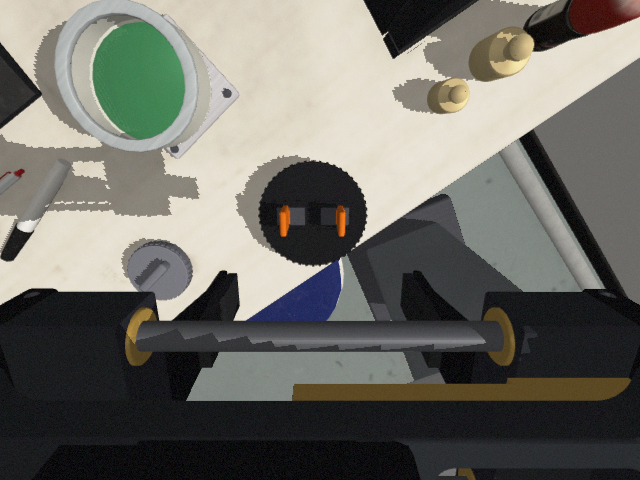

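The wrist view shows the plate centred near (313,213), with the tabs at (284,221) and (341,221). The rim is centred near (128,77). I'll measure more precisely now that the arm has settled.

```bash
python3 - <<'E'
from h import *
import pickle
im,c=cam("wrist"); im,c=cam("wrist"); pickle.dump(c,open("w2.pkl","wb"));cv2.imwrite("pics/w2.png",im)
hsv=cv2.cvtColor(im,cv2.COLOR_BGR2HSV)
m=cv2.inRange(hsv,(5,170,130),(16,255,255));k,l,s,ce=cv2.connectedComponentsWithStats(m)
for i in range(1,k):
    if s[i,4]>15: print(s[i].tolist(),ce[i].round(1),onz(c,*ce[i],.041).round(4))
g=im.max(2); m=((g<60)*255).astype("uint8"); m[:150]=0;m[275:]=0;m[:,:255]=0;m[:,375:]=0
m|=cv2.inRange(hsv,(5,170,130),(16,255,255))
m=cv2.morphologyEx(m,cv2.MORPH_OPEN,np.ones((9,9),np.uint8))
cn=max(cv2.findContours(m,0,1)[0],key=cv2.contourArea); e=cv2.fitEllipse(cv2.convexHull(cn)); print("plate",e,onz(c,*e[0],.025).round(4))
def circ(P,r,z): 
    return np.array([proj(c,[P[0]+r*np.cos(a),P[1]+r*np.sin(a),z]) for a in np.linspace(0,6.28,60)])
o=im.copy()
def draw(P,r,z,col): cv2.polylines(o,[np.round(circ(P,r,z)*8).astype(int)],True,col,1,cv2.LINE_AA,3)
draw(onz(c,*e[0],.025),.054,.025,(0,255,255))
L=np.array([.590,.222,.085]);print(c["p"],proj(c,L))
draw(L,.0515,.085,(0,0,255));draw(L,.042,.085,(255,0,0))
cv2.imwrite("pics/w2o.png",cv2.resize(o[0:280,30:390],None,fx=2.1,fy=2.1))
go([.430,.1445,.19],67.4)
E
```

```text
[283, 205, 10, 30, 218] [287.8 220.1] [0.4408 0.1731 0.041 ]
[343, 207, 6, 28, 149] [345.5 221.5] [0.418  0.1226 0.041 ]
plate ((323.40008544921875, 219.38568115234375), (105.23236846923828, 132.98426818847656), 133.09646606445312) [0.4241 0.1429 0.025 ]
[0.50764797 0.11160741 0.35171854] [135.9639363   78.67330544]
shift [-0.011  0.012  0.006] turn_z -0.013 tilt fix [-0.004 -0.001  0.   ] pos [0.4304 0.1447 0.1901] t 1.4 cur -112.68 dist mm 0.4
```

View pics/w2o.png

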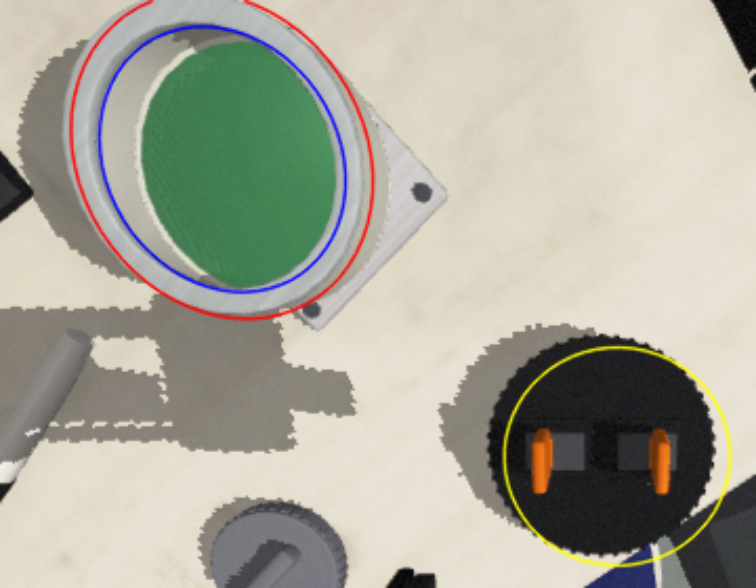

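```bash
python3 - <<'E'
from h import *
import pickle
c=pickle.load(open("w2.pkl","rb"));im=cv2.imread("pics/w2.png")
P=onz(c,316.4,211.9,.025);print(P)
o=cv2.resize(im[0:280,40:390],None,fx=2.1,fy=2.1)
def poly(Q,col): cv2.polylines(o,[np.round((np.array([proj(c,q) for q in Q])-[40,0])*2.1*8).astype(int)],True,col,1,cv2.LINE_AA,3)
def draw(P,r,z,col): poly([[P[0]+r*np.cos(a),P[1]+r*np.sin(a),z] for a in np.linspace(0,6.28,80)],col)
draw(P,.054,.025,(0,255,255))
d=np.radians(66.5); u=np.array([np.cos(d),np.sin(d),0]); v=np.array([u[1],-u[0],0])
for s in (1,-1):
  for z in (.026,.056):
    Z=np.array([P[0],P[1],z]); poly([Z+s*u*a+v*b for a,b in ((.024,-.012),(.03,-.012),(.03,.012),(.024,.012))],(255,255,0))
L=[.591,.2235]; draw(L,.0515,.085,(0,0,255));draw(L,.042,.085,(255,0,0))
cv2.imwrite("pics/w2p.png",o)
E
```

```text
[0.43399223 0.14635311 0.025     ]
```

View pics/w2p.png

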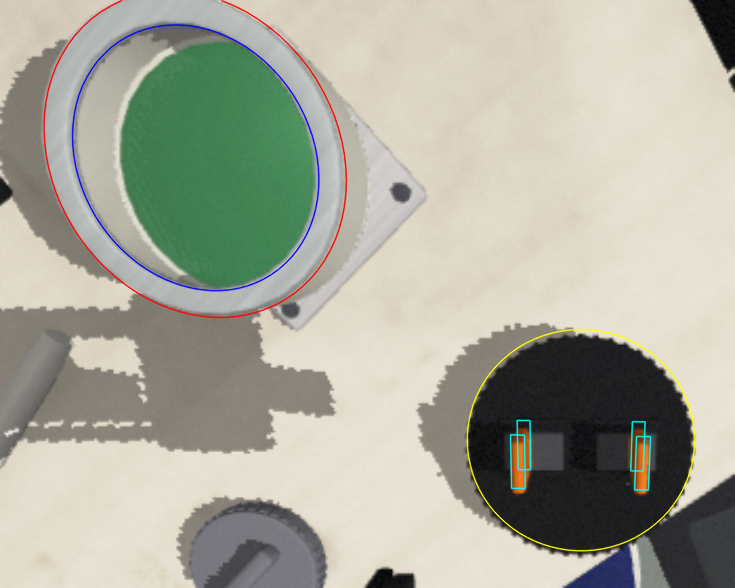

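The overlay fits: cap at about (0.433, 0.1467) with tabs along 66.5°, and lens at about (0.591, 0.2235).

```bash
python3 - <<'E'
from h import *
go([.433,.1467,.031],66.5)
E
```

```text
shift [ 0.065 -0.113  6.366] turn_z 0.137 tilt fix [-0.004 -0.001  0.   ] pos [0.4304 0.1447 0.1901] t 1.4 cur -112.68 dist mm 159.2
```

Request:
apply_moves(steps=[[[0,0,0.14],[0.07,-0.11,0.8],0],[[0,0,0.14],[0.07,-0.11,1.9],0],[[0,0,0.14],[0.07,-0.11,3.0],0],[[0,0,0.14],[0.07,-0.11,4.0],0],[[0,0,0.14],[0.07,-0.11,4.8],0],[[0,0,0.14],[0.07,-0.11,5.4],0],[[0,0,0.14],[0.07,-0.11,5.8],0],[[0,0,0.14],[0.07,-0.11,6.1],0],[[0,0,0.14],[0.07,-0.11,6.25],0],[[0,0,0.14],[0.07,-0.11,6.36],0],[[0,0,0.14],[0.07,-0.11,6.36],0],[[0,0,0.14],[0.07,-0.11,6.36],0]])

```text
time: 2.4
position: [0.4332, 0.1472, 0.0315]
ee_rot: [-3.141, -0.001, -0.409]
contact_force: [-0.2, -0.8, -0.1]
gripper_width: 1.002
grip_force: 0.0
```

```bash
python3 - <<'E'
from h import *
im,c=cam("scene"); w,_=cam("wrist")
a=cv2.resize(im[200:380,260:420],None,fx=3.2,fy=3.2,interpolation=cv2.INTER_CUBIC)
b=cv2.resize(w[180:460,170:470],(0,0),fx=0.9,fy=0.9)
b=cv2.copyMakeBorder(b,0,a.shape[0]-b.shape[0],0,0,0)
cv2.imwrite("pics/g1.png",np.hstack([a,b]))
go([.433,.1467,.031],66.5)
E
```

```text
shift [-0.005  0.018  0.027] turn_z 0.01 tilt fix [-0.013 -0.008  0.   ] pos [0.4333 0.1471 0.0317] t 2.5 cur -113.44 dist mm 0.8
```

View pics/g1.png

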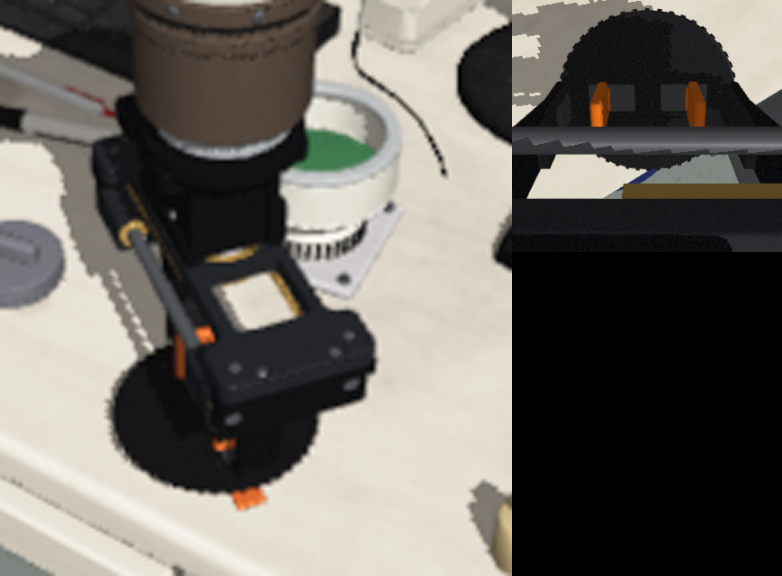

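The fingers straddle both tabs just above the plate and look symmetric. Closing now.

Request:
apply_moves(steps=[[[0,0,0],[0,0,0],80],[[0,0,0],[0,0,0],120],[[0,0,0],[0,0,0],160],[[0,0,0],[0,0,0],200],[[0,0,0],[0,0,0],255],[[0,0,0],[0,0,0],255],[[0,0,0],[0,0,0],255],[[0,0,0],[0,0,0],255],[[0,0,0],[0,0,0],255],[[0,0,0],[0,0,0],255]])

```text
time: 3.33
position: [0.433, 0.1468, 0.0312]
ee_rot: [-3.141, -0.0, -0.409]
contact_force: [-0.5, 1.2, 2.8]
gripper_width: 0.324
grip_force: 4.9
```

Request:
apply_moves(steps=[[[0,0,0],[0,0,0],255],[[0,0,0],[0,0,0],255],[[0,0,0],[0,0,0],255],[[0,0,0],[0,0,0],255]])

```text
time: 3.67
position: [0.433, 0.1467, 0.0316]
ee_rot: [-3.142, -0.0, -0.409]
contact_force: [-2.1, -0.1, 7.1]
gripper_width: 0.296
grip_force: 30.0
```

Fully pinched at 30 N. Lifting.

Request:
apply_moves(steps=[[[0,0,0],[0,0,-0.1],255],[[0,0,0],[0,0,-0.3],255],[[0,0,0],[0,0,-0.6],255],[[0,0,0],[0,0,-1.0],255],[[0,0,0],[0,0,-1.6],255],[[0,0,0],[0,0,-2.3],255],[[0,0,0],[0,0,-3.1],255],[[0,0,0],[0,0,-3.9],255],[[0,0,0],[0,0,-4.6],255],[[0,0,0],[0,0,-5.1],255],[[0,0,0],[0,0,-5.4],255],[[0,0,0],[0,0,-5.4],255]])

```text
time: 4.67
position: [0.4336, 0.1472, 0.1679]
ee_rot: [-3.138, -0.002, -0.409]
contact_force: [-0.6, -0.0, -1.5]
gripper_width: 0.294
grip_force: 30.0
```

```bash
python3 - <<'E'
from h import *
im,c=cam("scene");w,cw=cam("wrist");im,c=cam("side"); w,cw=cam("wrist")
import pickle;pickle.dump(cw,open("w3.pkl","wb"));cv2.imwrite("pics/w3.png",w)
a=cv2.resize(im[100:320,240:480],None,fx=1.6,fy=1.6)
a=cv2.copyMakeBorder(a,0,max(0,360-a.shape[0]),0,0,0)
b=cv2.resize(w,(480,360))[:,60:460]
cv2.imwrite("pics/l1.png",np.hstack([a[:360],b]))
go([.591,.2235,.166],66.5)
E
```

```text
shift [ 4.596 -5.364 -0.055] turn_z 0.006 tilt fix [0.018 0.013 0.   ] pos [0.4322 0.1462 0.165 ] t 4.8667 cur -113.47 dist mm 176.6
```

View pics/l1.png

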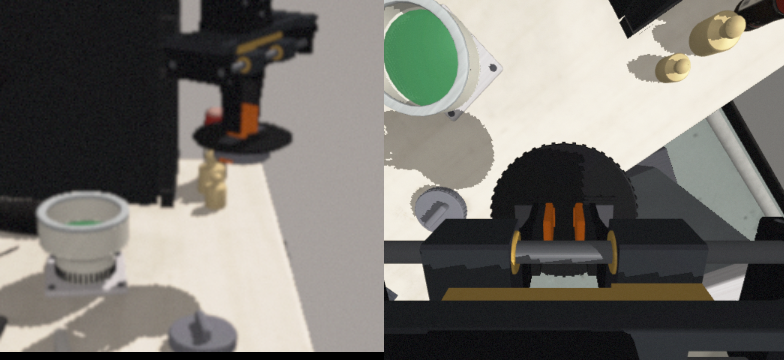

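The cap hangs level and pinched. Moving over the lens.

Request:
apply_moves(steps=[[[0,0,0],[0.2,-0.25,0],255],[[0,0,0],[0.6,-0.7,0],255],[[0,0,0],[1.1,-1.3,0],255],[[0,0,0],[1.7,-2.0,0],255],[[0,0,0],[2.3,-2.7,0],255],[[0,0,0],[2.9,-3.4,0],255],[[0,0,0],[3.5,-4.1,0],255],[[0,0,0],[4.0,-4.65,0],255],[[0,0,0],[4.35,-5.05,0],255],[[0,0,0],[4.55,-5.3,0],255],[[0,0,0],[4.6,-5.36,0],255],[[0,0,0],[4.6,-5.36,0],255]])

```text
time: 5.87
position: [0.5916, 0.2238, 0.1649]
ee_rot: [3.14, 0.001, -0.409]
contact_force: [0.1, 0.3, -1.4]
gripper_width: 0.295
grip_force: 30.0
```

```bash
python3 - <<'E'
from h import *
w,cw=cam("wrist");sd,cs=cam("side");sc,cc=cam("scene")
s=telemetry.get_state(); go([.591,.2235,.166],66.5); print(s["grip_force"])
L=[.591,.2235]; T=s["position"]
def draw(o,c,P,r,z,col): cv2.polylines(o,[np.round(np.array([proj(c,[P[0]+r*np.cos(a),P[1]+r*np.sin(a),z]) for a in np.linspace(0,6.28,80)])*8).astype(int)],True,col,1,cv2.LINE_AA,3)
for o,c in ((w,cw),(sd,cs),(sc,cc)):
    draw(o,c,L,.0515,.085,(0,0,255)); draw(o,c,T,.054,T[2]-.006,(0,255,255))
f=lambda im,sz: cv2.resize(im,sz,interpolation=cv2.INTER_CUBIC)
A=f(sd[140:300,212:372],(390,390));B=f(sc[140:300,280:440],(390,390))
cv2.imwrite("pics/m1.png",np.hstack([A,B]))
cv2.imwrite("pics/m1w.png",w)
E
```

```text
shift [-0.     0.001  0.   ] turn_z 0.008 tilt fix [0.005 0.005 0.   ] pos [0.591  0.2235 0.166 ] t 6.0167 cur -113.45 dist mm 0.0
29.999776482582092
```

View pics/m1.png

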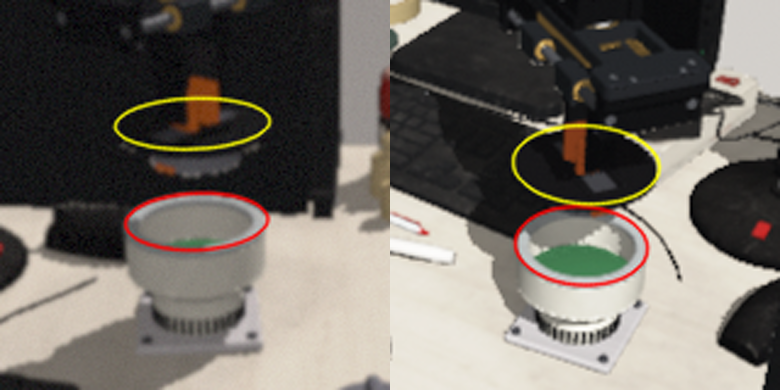

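Cap and rim are aligned in both views. Lowering to just above the seat first.

Request:
apply_moves(steps=[[[0,0,0],[0,0,0.15],255],[[0,0,0],[0,0,0.45],255],[[0,0,0],[0,0,0.8],255],[[0,0,0],[0,0,1.15],255],[[0,0,0],[0,0,1.45],255],[[0,0,0],[0,0,1.75],255],[[0,0,0],[0,0,2.0],255],[[0,0,0],[0,0,2.2],255],[[0,0,0],[0,0,2.4],255],[[0,0,0],[0,0,2.55],255],[[0,0,0],[0,0,2.64],255],[[0,0,0],[0,0,2.64],255]])

```text
time: 7.02
position: [0.5915, 0.2237, 0.0995]
ee_rot: [3.141, 0.0, -0.409]
contact_force: [-0.0, -0.2, -1.4]
gripper_width: 0.294
grip_force: 30.0
```

```bash
python3 - <<'E'
from h import *
go([.591,.2235,.0955],66.5)
sd,cs=cam("side");sc,cc=cam("scene")
f=lambda im,sz: cv2.resize(im,sz,interpolation=cv2.INTER_CUBIC)
cv2.imwrite("pics/m2.png",np.hstack([f(sd[180:290,232:352],(390,358)),f(sc[190:300,300:420],(390,358))]))
E
```

```text
shift [-0.016  0.017  0.162] turn_z 0.007 tilt fix [0.006 0.004 0.   ] pos [0.5915 0.2237 0.0995] t 7.0167 cur -113.46 dist mm 4.1
```

View pics/m2.png

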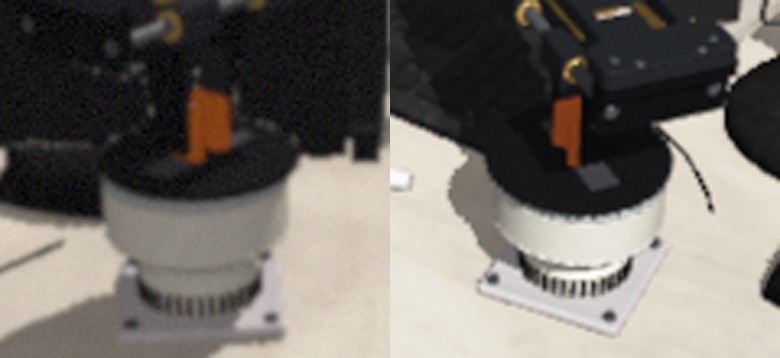

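Request:
apply_moves(steps=[[[0,0,0],[0,0,0.05],255],[[0,0,0],[0,0,0.1],255],[[0,0,0],[0,0,0.14],255],[[0,0,0],[0,0,0.16],255],[[0,0,0],[0,0,0.16],255],[[0,0,0],[0,0,0.16],255]])

```text
time: 7.62
position: [0.5918, 0.2239, 0.0968]
ee_rot: [-3.141, -0.001, -0.409]
contact_force: [-2.2, -0.5, 2.8]
gripper_width: 0.296
grip_force: 30.0
```

The plate is seated with about 4 N of contact. Releasing.

Request:
apply_moves(steps=[[[0,0,0],[0,0,0.02],255],[[0,0,0],[0,0,0.02],200],[[0,0,0],[0,0,0.02],160],[[0,0,0],[0,0,0.0],120],[[0,0,0],[0,0,0.0],80],[[0,0,0],[0,0,0.0],40],[[0,0,0],[0,0,0],0],[[0,0,0],[0,0,0],0],[[0,0,0],[0,0,0],0],[[0,0,0],[0,0,0],0],[[0,0,0],[0,0,0],0]])

```text
time: 8.53
position: [0.5915, 0.2236, 0.0954]
ee_rot: [3.141, 0.001, -0.41]
contact_force: [1.1, 0.8, -0.4]
gripper_width: 0.895
grip_force: 0.0
```

Request:
apply_moves(steps=[[[0,0,0],[0,0,-0.1],0],[[0,0,0],[0,0,-0.4],0],[[0,0,0],[0,0,-0.9],0],[[0,0,0],[0,0,-1.5],0],[[0,0,0],[0,0,-2.2],0],[[0,0,0],[0,0,-3.0],0],[[0,0,0],[0,0,-3.8],0],[[0,0,0],[-0.7,0,-4.5],0],[[0,0,0],[-1.6,0,-5],0],[[0,0,0],[-2.5,0,-5],0],[[0,0,0],[-3,0,-5],0],[[0,0,0],[-3,0,-5],0]])

```text
time: 9.53
position: [0.5211, 0.2544, 0.222]
ee_rot: [-3.141, 0.0, -0.407]
contact_force: [0.9, -0.6, -0.2]
gripper_width: 0.999
grip_force: 0.0
```

```bash
python3 - <<'E'
from h import *
sd,cs=cam("side");sc,cc=cam("scene");w,cw=cam("wrist");w,cw=cam("wrist")
f=lambda im,sz: cv2.resize(im,sz,interpolation=cv2.INTER_CUBIC)
cv2.imwrite("pics/m3w.png",w)
u,v=proj(cw,[.591,.2235,.09]).astype(int);print(u,v)
W=w[max(0,v-70):v+70,max(0,u-70):u+70]
cv2.imwrite("pics/m3.png",np.hstack([f(sd[190:280,247:337],(260,260)),f(sc[200:300,310:410],(260,260)),f(W,(270,260))]))
hsv=cv2.cvtColor(w,cv2.COLOR_BGR2HSV)
m=cv2.inRange(hsv,(5,170,130),(16,255,255));k,l,s,ce=cv2.connectedComponentsWithStats(m)
P=[onz(cw,*ce[i],.106) for i in range(1,k) if s[i,4]>40];print(P); 
if len(P)==2: print(np.linalg.norm(P[0]-P[1]),(P[0]+P[1])/2)
E
```

```text
320 138
[array([0.60020275, 0.2481127 , 0.106     ]), array([0.58037222, 0.20193854, 0.106     ])]
0.05025238672098546 [0.59028748 0.22502562 0.106     ]
```

View pics/m3.png

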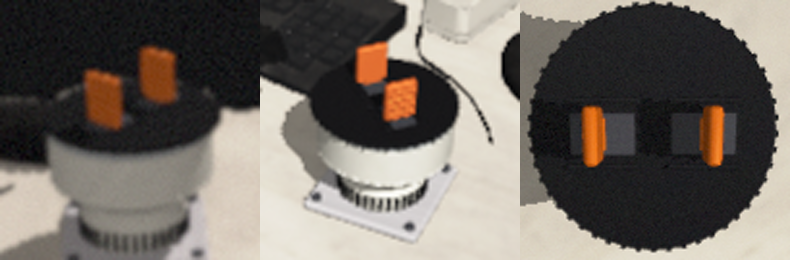

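The cap sits flat. Tab spacing is about 50 mm, against 55 mm measured the same way at rest, so each tab is in by about 2.5 mm and latched. The gripper is clear.

```bash
python3 -c "
from rig import robot
print(robot.close_job())"
```

```text
the job is handed in; nothing more can be done
None
```

The large dust cap is sitting flat on the lens rim with both tabs sprung out under it, each in by about 2.5 mm. The arm is clear and the job was handed in at about 10 s; no verdict came back.

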